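# Sort the cabinet fittings into their trays

## Robot

A 6-joint arm with a two-finger parallel gripper is mounted at the origin on the work surface. World frame = base frame: x ahead of the robot, y to its left, z up, the work surface at z = 0. Lengths are in m, angles in rad, forces in N, time in s.
With the tool pointing down it reaches from about 0.3 to 0.775 m from the base axis. Payload 14.6 kg.
Tool frame: the origin (TCP) lies at the very end of the fingers, on their centre line; the grasp point (between the pads) lies behind it (r.grip_depth is the z of the grasp point in the tool frame, in m); z points along the fingers, y is the line along which they close (so a half turn about z gives the same grasp; the last joint's range is limited). The gripper opens to 94 mm and grips with 3 to 60 N. Pads are 16 mm wide; open, the fingers measure 119 mm over their backs; the gripper's body (75 mm by 177 mm) begins 78 mm behind the grasp point.
Start: joints at [1.141, 0.3, 1.521, -0, 1.321, -0.067], TCP at [0.195, 0.514, 0.205] pointing down, gripper open.
Joint ranges: [-3.03, 3.03], [-0.79, 2.21], [0.23, 2.52], [-1.04, 4.18], [0, 3.07], [-2.55, 2.55]. Speed limits (rad/s): [2.22, 2.22, 2.57, 3.14, 3.14, 3.14].

## Interface

Orientations are given as [roll, pitch, yaw] about the fixed x, y, z axes, in that order (R = Rz(yaw) Ry(pitch) Rx(roll)).
In Python, from cell import r gives the robot as it stands. The module is installed in compiled form; this text tells all that it offers.
- The arm moves only by the shell command python3 -m pendant 'ROWS' [OPENING] [FORCE]. ROWS is JSON, a list that holds one entry, the list of rows, each a list of 4 numbers: the shift along the tool's x, y, z in cm, then the turn about the tool's z in rad. A call has 1 to 20 rows; each row shifts and turns the commanded pose from where the row before left it, along the tool's axes as they then stand; what a row does not reach is not made up. A row lasts 1/8 s, in which the tool goes at most 62.5 mm and 10.7 degrees, less where a joint would pass 70% of its speed; a pose out of reach is approached as far as the arm can. A call is refused whole if a number of a shift passes 6.25 or a number of a turn 0.188, either way. A call with a gripper value outside its range is refused whole. OPENING is the closure, from 0 (fully open) to 1 (shut), set as the call begins (- or left out, the last holds). The fingers move at their own pace and stop on an object; FORCE is the grip in N (left out, the last holds). Time passes only in rows, so rows that do not move let the fingers close. It gives the time, the measured TCP pose, the force, the opening and the grip force at its end, in the units of the state.
- r.read_state(): the state, without advancing time (a new reading comes with each control period).
- r.grab_frame(name): name is "side" or "top"; returns a dict with "color" (384x512x3 uint8, red, green, blue), "fov_y" (degrees; the focal length in pixels is half the picture's height over the tangent of half this angle, whatever the lens; pixels are square), "cx", "cy" (the principal point, pixels), "cam_to_world" (4x4, takes a point from camera to world coordinates). Camera axes: x right, y up, looking along -z (the intrinsics and any distortion apply to the point x, -y, -z); pixel columns grow to the right and rows downward; lengths in m; the calibration is good to about 2 mm. A picture is of the moment at which its call begins. There is no depth.
- r.sign_off(): hands the job in; it is judged then, once.
Trained networks look in a picture, given as the dict that the camera call returned (one of the last four; its "shot" number tells which), for a name from the list of things; names that differ only in an ending like _2 or _b are one class to them, and where a whole thing is asked for, a point or a joint stands for the part that bears it (a point fixed in the world has none). Each returns a list of dicts, best first, with "p" (0 to 1); they miss things now and then, are a little off and sometimes report something else, mostly with a low value. They report only what shows in the picture. A call takes as long as a camera call. They do not tell look-alikes from the thing itself.
- r.search_frame(picture, target): "xyz" ([x, y, z] in m, in world coordinates, good to about 4 mm: the middle of the surface that is visible of it).
- r.tip_of(picture, target): "xyz" ([x, y, z] in m, in world coordinates, good to about 4 mm: a listed point, or the origin of a listed thing).
The state is a dict: "clock": time; "joint_pos": joint angles; "qd": joint speeds; "joint_efforts": joint torques, N m; "tool_pos": TCP position; "eef_rot": TCP orientation; "contact_force": force on the tool from outside, world axes, zero at the start; "torque": the same for the moment, N m; "finger_gap": opening from 0.0 (shut) to 1.0 (fully open); "gripper_force": force on a finger pad.
Only numpy, scipy, OpenCV 4.12 (cv2) and the standard library are available. Lean on these libraries where they do the work, as an engineer would, in place of code of your own. Each camera call takes 0.05 s, during which the arm holds its last target. There are 200 camera calls.

## Task

Sort the five loose fittings on the bench (two drawer knobs, two casters, one square furniture foot) into the three green trays: each goes into the empty bay of the tray that has a sample of its own kind fixed in its end bay. Stand each one upright on the tray floor, the same way up as it stands now, and leave the wax tin and the sanding block where they are.

Things in the scene. Friction and masses are not known exactly. Their poses are not given: they have to be found in the camera images.
- knob_a: Loose turned wooden drawer knob, round, standing on its foot: foot 24 mm across, head 38 mm across (widest from 20 to 28 mm height), 35 mm high, about 40 g. Origin: centre of its underside, z up its axis. One of two alike.
- knob_b: Loose turned wooden drawer knob, round, standing on its foot: foot 24 mm across, head 38 mm across (widest from 20 to 28 mm height), 35 mm high, about 40 g. Origin: centre of its underside, z up its axis. One of two alike.
- caster_a: Loose furniture caster standing on its mounting plate, wheel up: steel plate 44 x 44 x 4 mm, two upright steel fork cheeks (20 mm wide in x, 10 to 42 mm height) with outer faces 26 mm apart in y, fixed (not turning) black wheel 36 mm across between them with its axle along y at 34 mm height; 52 mm high, about 90 g. Origin: centre of the plate's underside, z up. One of two alike.
- caster_b: Loose furniture caster standing on its mounting plate, wheel up: steel plate 44 x 44 x 4 mm, two upright steel fork cheeks (20 mm wide in x, 10 to 42 mm height) with outer faces 26 mm apart in y, fixed (not turning) black wheel 36 mm across between them with its axle along y at 34 mm height; 52 mm high, about 90 g. Origin: centre of the plate's underside, z up. One of two alike.
- foot: Loose square wooden furniture foot standing on its screw plate: plate 46 x 46 x 4 mm, block 36 x 36 mm from 4 to 42 mm height, then a 26 x 26 mm end up to 60 mm; about 60 g. Origin: centre of its underside, x and y along its sides, z up.
- knob_tray: Low green metal tray fixed to the bench, 130 (x) by 189 mm (y), walls 3 mm thick, 18 high, floor 4 thick. A cross wall parts a large empty bay (inside 124 by 130 mm) from a 50 mm bay at its +y end, where a sample drawer knob is fixed, standing as the loose ones do. Origin: bench level under the centre of the EMPTY bay, z up; the sample is 93 mm from it in +y. The trays differ only in the sample.
- caster_tray: Low green metal tray fixed to the bench, 130 (x) by 189 mm (y), walls 3 mm thick, 18 high, floor 4 thick. A cross wall parts a large empty bay (inside 124 by 130 mm) from a 50 mm bay at its +y end, where a sample caster is fixed, standing as the loose ones do. Origin: bench level under the centre of the EMPTY bay, z up; the sample is 93 mm from it in +y. The trays differ only in the sample.
- foot_tray: Low green metal tray fixed to the bench, 130 (x) by 189 mm (y), walls 3 mm thick, 18 high, floor 4 thick. A cross wall parts a large empty bay (inside 124 by 130 mm) from a 50 mm bay at its +y end, where a sample square foot is fixed, standing as the loose ones do. Origin: bench level under the centre of the EMPTY bay, z up; the sample is 93 mm from it in +y. The trays differ only in the sample.
- wax_tin: Loose round flat tin standing among the fittings, black with an aluminium lid, 54 mm across, 28 mm high. To be left alone. Origin: centre of its underside.
- sanding_block: Loose cork sanding block with a reddish-brown abrasive face on top, 54 x 37 x 28 mm high, lying among the fittings. To be left alone. Origin: centre of its underside, x along its length.
Things that resemble listed ones, but are neither listed nor needed, are in the scene too. What is shaped like the foot but red is not meant. Leave any turquoise look-alike of the caster_b alone.

How it is judged:
At the end, for the whole second after the job is handed in: Each of the five fittings stands in the empty bay of its own kind's tray (origin inside the bay's walls, within 5 mm above the 4 mm tray floor), upright within 0.15 rad, at rest; the wax tin and the sanding block are within 30 mm of where they started (x of knob_a in the frame of knob_tray between -0.062 and 0.062 m and y of knob_a in the frame of knob_tray between -0.065 and 0.065 m and z of knob_a in the frame of knob_tray between -0.001 and 0.009 m and angle between each of knob_a, knob_b, caster_a, caster_b, foot's own z axis and vertical below 0.15 rad and linear speed of each of knob_a, knob_b, caster_a, caster_b, foot below 0.02 m/s and angular speed of each of knob_a, knob_b, caster_a, caster_b, foot below 0.2 rad/s and x of knob_b in the frame of knob_tray between -0.062 and 0.062 m and y of knob_b in the frame of knob_tray between -0.065 and 0.065 m and z of knob_b in the frame of knob_tray between -0.001 and 0.009 m and x of caster_a in the frame of caster_tray between -0.062 and 0.062 m and y of caster_a in the frame of caster_tray between -0.065 and 0.065 m and z of caster_a in the frame of caster_tray between -0.001 and 0.009 m and x of caster_b in the frame of caster_tray between -0.062 and 0.062 m and y of caster_b in the frame of caster_tray between -0.065 and 0.065 m and z of caster_b in the frame of caster_tray between -0.001 and 0.009 m and x of foot in the frame of foot_tray between -0.062 and 0.062 m and y of foot in the frame of foot_tray between -0.065 and 0.065 m and z of foot in the frame of foot_tray between -0.001 and 0.009 m and distance of each of wax_tin, sanding_block from where it was at the start of the episode below 0.03 m); the robot touches nothing.
It fails at once if the wax tin is pushed or carried more than 30 mm from its place (distance of wax_tin from where it was at the start of the episode above 0.03 m).
It fails at once if the sanding block is pushed or carried more than 30 mm from its place (distance of sanding_block from where it was at the start of the episode above 0.03 m).
It also fails if it takes over 128 s, if anything falls off the work surface, if the arm or the gripper's body presses on something with over 40 N, if the wrist force passes 120 N, or if a joint passes its speed limit or range.

## Working session

There is one attempt and no reset: what is moved stays moved. The work goes in short steps, Python scripts to look and compute and a shell command to move; the robot and the scene stay as the last step left them, time stands still between calls to the robot, and variables do not carry over. Pictures are saved under pics/ and viewed, at most 14 in all, crops included, and the job is handed in when it is done.

```bash
mkdir -p pics; cat > h.py <<'E'
import numpy as np,cv2
from cell import r
def save(f,n): cv2.imwrite('pics/'+n,f['color'][:,:,::-1])
def proj(f,p):
    M=np.linalg.inv(f['cam_to_world']); c=M[:3,:3]@np.array(p)+M[:3,3]
    fl=f['color'].shape[0]/2/np.tan(np.radians(f['fov_y'])/2)
    return f['cx']+fl*c[0]/-c[2], f['cy']-fl*c[1]/-c[2]
def back(f,u,v,z):
    fl=f['color'].shape[0]/2/np.tan(np.radians(f['fov_y'])/2)
    T=np.array(f['cam_to_world']); d=T[:3,:3]@np.array([(u-f['cx'])/fl,-(v-f['cy'])/fl,-1])
    return T[:3,3]+d*(z-T[2,3])/d[2]
E
python3 - <<'E'
from h import *
s=r.read_state(); print(s['tool_pos'],s['eef_rot'],s['finger_gap'],r.grip_depth)
for n in ('top','side'):
    f=r.grab_frame(n); save(f,n+'0.png'); print(n,f.keys(),f['fov_y'],f['cx'],f['cy'],np.round(f['cam_to_world'],3).tolist())
    for t in ['knob_a','caster_a','foot','knob_tray','caster_tray','foot_tray','wax_tin','sanding_block']:
        for d in r.tip_of(f,t): print(t,round(d['p'],2),np.round(d['xyz'],3),np.round(proj(f,d['xyz'])))
E
```

```text
[0.19507511 0.51397617 0.20491917] [-3.14051006e+00 -5.62550710e-05  2.77881187e+00] 0.9997864282599602 -0.0188
top dict_keys(['color', 'fov_y', 'cx', 'cy', 'cam_to_world', 'shot']) 42.93781659670436 256.18021495274934 196.15033296143056 [[-0.026, 0.995, -0.099, 0.374], [-1.0, -0.026, 0.003, 0.056], [0.0, 0.099, 0.995, 1.354], [0.0, 0.0, 0.0, 1.0]]
knob_a 0.57 [0.41  0.215 0.002] [198. 233.]
knob_a 0.55 [ 0.445  0.114 -0.005] [235. 220.]
caster_a 0.71 [ 0.458 -0.006  0.   ] [277. 214.]
caster_a 0.64 [ 0.371 -0.039  0.002] [291. 245.]
caster_a 0.62 [ 0.333 -0.301 -0.002] [386. 256.]
foot 0.65 [0.331 0.292 0.001] [171. 263.]
foot 0.5 [0.34  0.397 0.006] [132. 261.]
knob_tray 0.66 [0.596 0.213 0.002] [198. 167.]
caster_tray 0.76 [ 0.669 -0.029  0.001] [283. 139.]
foot_tray 0.91 [ 0.604 -0.263  0.005] [368. 159.]
wax_tin 0.55 [ 0.457 -0.112  0.002] [316. 213.]
sanding_block 0.69 [ 0.397 -0.205 -0.001] [350. 234.]
side dict_keys(['color', 'fov_y', 'cx', 'cy', 'cam_to_world', 'shot']) 43.972924266446604 248.73843156556583 191.53986281977362 [[-0.965, 0.199, -0.173, 0.325], [-0.263, -0.695, 0.669, 0.789], [0.013, 0.691, 0.723, 0.85], [0.0, 0.0, 0.0, 1.0]]
knob_a 0.65 [0.442 0.114 0.002] [273. 232.]
knob_a 0.54 [0.408 0.219 0.001] [277. 273.]
caster_a 0.77 [ 0.37  -0.033 -0.   ] [315. 194.]
caster_a 0.76 [ 0.329 -0.298 -0.004] [345. 133.]
caster_a 0.55 [ 0.46  -0.003 -0.002] [276. 196.]
foot 0.75 [0.334 0.291 0.003] [305. 310.]
foot 0.62 [0.337 0.395 0.001] [293. 360.]
knob_tray 0.81 [ 0.597  0.212 -0.001] [194. 252.]
caster_tray 0.92 [ 0.67  -0.027 -0.002] [199. 173.]
foot_tray 0.82 [ 0.613 -0.261 -0.   ] [245. 122.]
wax_tin 0.87 [ 0.462 -0.109  0.002] [285. 166.]
wax_tin 0.6 [ 0.669 -0.026 -0.   ] [199. 173.]
sanding_block 0.85 [ 0.401 -0.206  0.002] [314. 147.]
```

```bash
python3 - <<'E'
import cv2
a=cv2.imread('pics/top0.png')[110:290,90:430]; cv2.imwrite('pics/topc.png',cv2.resize(a,None,fx=2.35,fy=2.35,interpolation=cv2.INTER_CUBIC))
a=cv2.imread('pics/side0.png'); cv2.imwrite('pics/sidec.png',cv2.resize(a,None,fx=1.56,fy=1.56,interpolation=cv2.INTER_CUBIC))
E
```

```text
(no output)
```

View pics/topc.png

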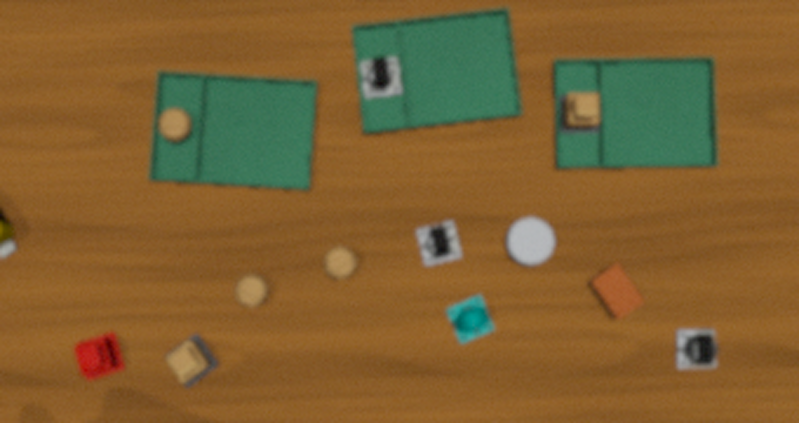

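View pics/sidec.png

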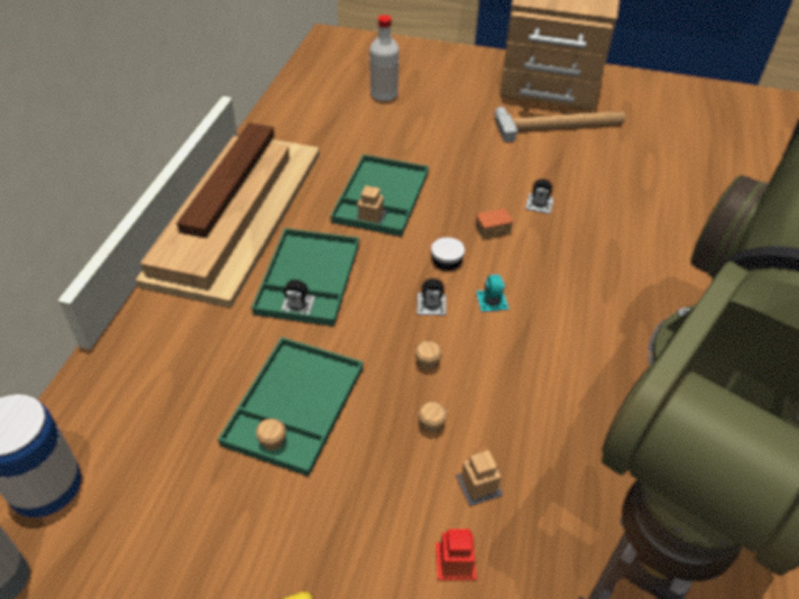

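The top crop shows these candidates (crop pixels):
- **Knobs:** (252,290) and (340,262). The tray sample at (175,125) is fixed.
- **Casters:** (439,243) and (697,349). The turquoise one at (470,318) is a decoy, and the sample is at (380,75).
- **Foot:** wooden at (190,360). The red one at (98,356) is a decoy, and the sample is at (582,110).

The side view agrees, and both axles run roughly along y. Next I'll get rectified close crops for the yaws.

```bash
cat > m.py <<'E'
from h import *
fs={n:r.grab_frame(n) for n in('top','side')}
P={'foot':(.3325,.2915),'cA':(.459,-.0045),'cB':(.331,-.2995)}
rows=[]
for n,f in fs.items():
    row=[]
    for k,(x,y) in P.items():
        # tile: right = world -y, up = world +x, 0.4 mm/px, plane z=4mm
        q=[(-1,-1),(1,-1),(1,1),(-1,1)]
        src=np.float32([proj(f,(x-.05*b,y-.05*a,.004)) for a,b in q]); dst=np.float32([(125+125*a,125+125*b) for a,b in q])
        t=cv2.warpPerspective(f['color'],cv2.getPerspectiveTransform(src,dst),(250,250),flags=cv2.INTER_CUBIC)
        hsv=cv2.cvtColor(t,cv2.COLOR_RGB2HSV)
        if k!='foot':
            m=((hsv[...,1]<70)&(hsv[...,2]>90)).astype(np.uint8)
            c=max(cv2.findContours(m,0,2)[0],key=cv2.contourArea); R=cv2.minAreaRect(c)
            print(n,k,'centre',np.round((x-(R[0][1]-125)*.0004,y-(R[0][0]-125)*.0004),4),'size mm',np.round(np.array(R[1])*.4,1),'img ang',round(R[2],1))
        t=t.copy()
        cv2.line(t,(125,120),(125,130),(255,0,255),1);cv2.line(t,(120,125),(130,125),(255,0,255),1)
        row.append(t)
    rows.append(np.hstack(row))
cv2.imwrite('pics/tiles.png',np.vstack(rows)[:,:,::-1])
f=fs['top'];hsv=cv2.cvtColor(f['color'],cv2.COLOR_RGB2HSV)
m=((hsv[...,0]>60)&(hsv[...,0]<83)&(hsv[...,1]>80)).astype(np.uint8)
m=cv2.morphologyEx(m,cv2.MORPH_CLOSE,np.ones((5,5)))
for c in cv2.findContours(m,0,2)[0]:
    if cv2.contourArea(c)>1000:
        w=np.float32([back(f,u,v,.018)[:2] for u,v in c[:,0]*1.0]); R=cv2.minAreaRect(w); print('tray',np.round(R[0],3),np.round(R[1],3),round(R[2],1))
E
python3 m.py
```

```text
top cA centre [ 0.4606 -0.0026] size mm [47.8 47.7] img ang 77.7
top cB centre [ 0.3292 -0.2985] size mm [46.8 46.8] img ang 90.0
side cA centre [ 0.4604 -0.003 ] size mm [45.4 48.5] img ang 77.5
side cB centre [ 0.3285 -0.3002] size mm [48.6 45.9] img ang 0.7
tray [0.598 0.235] [0.184 0.125] 85.0
tray [0.619 0.695] [0.155 0.103] 77.9
tray [ 0.607 -0.237] [0.185 0.124] 88.5
tray [ 0.664 -0.005] [0.125 0.184] 5.1
```

View pics/tiles.png

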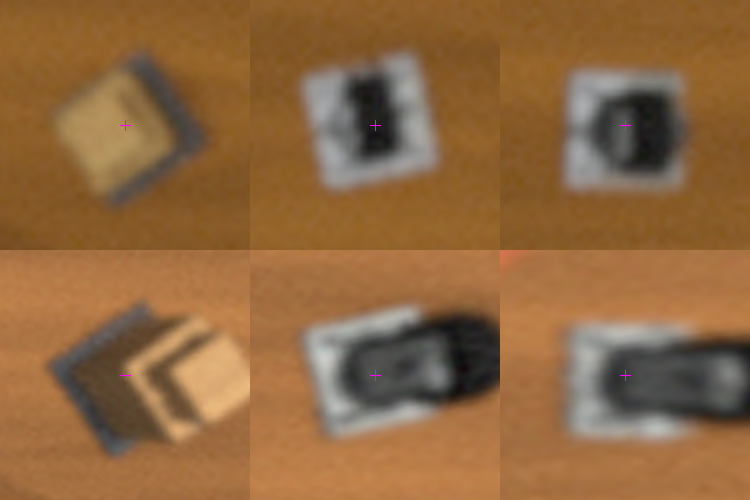

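The tiles show square plates, with centres near my marks:
- **Caster A:** plate yaw about +12°, axle running across the tile (world y +12°).
- **Caster B:** yaw about 0, axle along y.
- **Foot:** plate corners at (50,115), (140,55), (205,137) and (115,203), so yaw is about 36° and the centre is (0.3315, 0.2905).

I'll start with the foot.

```bash
cat > go.py <<'E'
# usage: go.py x y z [closing-line angle deg]  -> turn first, then shift in tool axes (cm)
import sys,numpy as np
from cell import r
from scipy.spatial.transform import Rotation as R
a=[float(v) for v in sys.argv[1:]]; s=r.read_state(); yaw=s['eef_rot'][2]
d=0
if len(a)>3: d=(np.radians(a[3]+90)-yaw+np.pi/2)%np.pi-np.pi/2
Rt=(R.from_euler('z',d)*R.from_euler('xyz',s['eef_rot'])).as_matrix()
print('t',round(s['clock'],2),'turn',round(-d,3),'shift',np.round(100*Rt.T@(np.array(a[:3])-s['tool_pos']),2),'j6',round(s['joint_pos'][5],2),'gap',round(s['finger_gap'],3),'F',np.round(s['contact_force'],1))
E
python3 go.py .3315 .2905 .1 36
```

```text
t 1.0 turn 0.58 shift [-26.11  -2.12  10.55] j6 -0.07 gap 0.999 F [-0.  -0.4 -0.5]
```

```bash
python3 -m pendant '[[[0,0,0,0.145],[0,0,0,0.145],[0,0,0,0.145],[0,0,0,0.145],[-4.35,-0.35,1.5,0],[-4.35,-0.35,1.5,0],[-4.35,-0.35,1.5,0],[-4.35,-0.35,1.5,0],[-4.35,-0.35,1.5,0],[-4.35,-0.35,1.5,0],[0,0,0,0]]]' 0; python3 go.py .3315 .2905 .011 36
```

```text
clock: 2.38
tool_pos: [0.3322, 0.2888, 0.1148]
eef_rot: [-3.14, 0.0, 2.196]
contact_force: [0.1, 0.5, -0.6]
finger_gap: 0.997
gripper_force: 0.0
t 2.38 turn -0.004 shift [ 0.18  0.06 10.38] j6 0.01 gap 0.997 F [ 0.1  0.5 -0.6]
```

Tracking is accurate. Now descend, close and lift.

```bash
python3 -m pendant '[[[0.15,0.05,3,0],[0,0,3,0],[0,0,2.4,0],[0,0,2,0],[0,0,0,0]]]' 0; python3 -m pendant '[[[0,0,0,0],[0,0,0,0],[0,0,0,0],[0,0,0,0],[0,0,0,0],[0,0,0,0]]]' 0.9 25;python3 -m pendant '[[[0,0,-1,0],[0,0,-3,0],[0,0,-4,0],[0,0,-4,0],[0,0,0,0]]]'; python3 go.py .607 -.262 .13 90
```

```text
clock: 3.0
tool_pos: [0.3303, 0.2925, 0.0109]
eef_rot: [-3.14, -0.0, 2.199]
contact_force: [-0.8, -0.6, 0.3]
finger_gap: 1.001
gripper_force: 0.0
clock: 3.75
tool_pos: [0.3311, 0.2921, 0.0115]
eef_rot: [3.142, 0.0, 2.199]
contact_force: [-0.1, 0.2, -0.3]
finger_gap: 0.401
gripper_force: 0.1
clock: 4.38
tool_pos: [0.3321, 0.2929, 0.1345]
eef_rot: [3.136, -0.0, 2.199]
contact_force: [0.4, 0.6, -1.8]
finger_gap: 0.38
gripper_force: 24.9
t 4.38 turn -0.943 shift [-27.49 -55.49   0.14] j6 0.01 gap 0.38 F [ 0.4  0.6 -1.8]
```

```bash
python3 -m pendant '[[[0,0,0,-0.157],[0,0,0,-0.157],[0,0,0,-0.157],[0,0,0,-0.157],[0,0,0,-0.157],[0,0,0,-0.157],[-2.29,-4.62,0,0],[-2.29,-4.62,0,0],[-2.29,-4.62,0,0],[-2.29,-4.62,0,0],[-2.29,-4.62,0,0],[-2.29,-4.62,0,0],[-2.29,-4.62,0,0],[-2.29,-4.62,0,0],[-2.29,-4.62,0,0],[-2.29,-4.62,0,0],[-2.29,-4.62,0,0],[-2.29,-4.62,0,0],[0,0,0,0]]]'; python3 go.py .607 -.263 .0155 90
```

```text
clock: 6.75
tool_pos: [0.6052, -0.265, 0.1294]
eef_rot: [3.141, -0.002, 3.138]
contact_force: [0.1, 1.6, -0.4]
finger_gap: 0.384
gripper_force: 24.9
t 6.75 turn -0.004 shift [-0.2   0.19 11.38] j6 -2.04 gap 0.384 F [ 0.1  1.6 -0.4]
```

```bash
python3 -m pendant '[[[-0.2,0.2,3,0],[0,0,4,0],[0,0,2.8,0],[0,0,1,0],[0,0,0.5,0],[0,0,0,0]]]'; python3 go.py .607 -.263 .0155 90; python3 -m pendant '[[[0,0,0,0],[0,0,0,0],[0,0,0,0],[0,0,0,0]]]' 0.35;  python3 -m pendant '[[[0,0,-2,0],[0,0,-4,0],[0,0,-4,0],[0,0,0,0.185],[0,0,0,0.185],[0,0,0,0.185],[0,0,0,0.185],[0,0,0,0.185],[0,0,0,0.185],[0,0,0,0.185],[0,0,0,0.185],[0,0,0,0.185],[0,0,0,0.185],[0,0,0,0.185],[0,0,0,0.185],[0,0,0,0.185],[0,0,0,0.185],[0,0,0,0.185],[0,0,0,0.185],[0,0,0,0.185]]]'; python3 go.py .329 -.2995 .11 90
```

```text
clock: 7.5
tool_pos: [0.6077, -0.2605, 0.0192]
eef_rot: [-3.141, 0.001, 3.141]
contact_force: [1.0, -0.5, -0.5]
finger_gap: 0.385
gripper_force: 24.9
t 7.5 turn -0.001 shift [ 0.07 -0.25  0.37] j6 -2.03 gap 0.385 F [ 1.  -0.5 -0.5]
clock: 8.0
tool_pos: [0.6074, -0.2605, 0.0186]
eef_rot: [-3.142, 0.0, 3.141]
contact_force: [-0.2, 0.8, -0.2]
finger_gap: 0.647
gripper_force: 0.0
clock: 10.5
tool_pos: [0.6076, -0.2606, 0.1201]
eef_rot: [3.141, -0.001, -0.01]
contact_force: [-0.1, -0.2, 1.0]
finger_gap: 0.647
gripper_force: 0.0
t 10.5 turn -0.01 shift [-27.86   3.89   0.98] j6 1.12 gap 0.647 F [-0.1 -0.2  1. ]
```

```bash
python3 -m pendant '[[[-4.6,0.65,0,0],[-4.6,0.65,0,0],[-4.6,0.65,0,0],[-4.6,0.65,0,0],[-4.6,0.65,0.5,0],[-4.6,0.65,0.5,0],[0,0,0,0],[0,0,0,0]]]'; python3 go.py .329 -.2995 .012 90
```

```text
clock: 11.5
tool_pos: [0.332, -0.2987, 0.1096]
eef_rot: [3.14, -0.001, -0.005]
contact_force: [0.1, 0.6, 0.6]
finger_gap: 0.65
gripper_force: 0.0
t 11.5 turn -0.005 shift [-0.31  0.06  9.76] j6 0.76 gap 0.65 F [0.1 0.6 0.6]
```

```bash
python3 -m pendant '[[[-0.3,0.05,3,0],[0,0,3,0],[0,0,2.3,0],[0,0,1.4,0],[0,0,0,0]]]';python3 go.py .329 -.2995 .012 90; python3 -m pendant '[[[0,0,0,0],[0,0,0,0],[0,0,0,0],[0,0,0,0],[0,0,0,0],[0,0,0,0]]]' 0.95 25;python3 -m pendant '[[[0,0,-1,0],[0,0,-3,0],[0,0,-4,0],[0,0,-4,0],[0,0,0,0]]]'; python3 go.py .65 -.06 .13 95
```

```text
clock: 12.12
tool_pos: [0.3286, -0.2986, 0.0111]
eef_rot: [-3.141, 0.001, -0.004]
contact_force: [-0.0, -0.0, -0.3]
finger_gap: 0.65
gripper_force: 0.0
t 12.12 turn -0.004 shift [ 0.04  0.09 -0.09] j6 0.75 gap 0.65 F [-0.  -0.  -0.3]
clock: 12.88
tool_pos: [0.3284, -0.299, 0.0117]
eef_rot: [3.141, -0.0, -0.004]
contact_force: [-0.5, 0.5, 6.2]
finger_gap: 0.276
gripper_force: 31.8
clock: 13.5
tool_pos: [0.3291, -0.2996, 0.1342]
eef_rot: [3.138, -0.003, -0.004]
contact_force: [-0.0, 0.9, -1.4]
finger_gap: 0.279
gripper_force: 31.8
t 13.5 turn -0.091 shift [ 34.06 -21.07   0.46] j6 0.75 gap 0.279 F [-0.   0.9 -1.4]
```

```bash
python3 go.py .697 -.028 .13 95; python3 -m pendant '[[[4,-3,0,-0.045],[4,-3,0,-0.045],[4,-2.6,0,0],[4,-2.6,0,0],[4,-2.6,0,0],[4,-2.6,0,0],[4,-2.6,0,0],[4,-2.6,0,0],[4,-2.6,0,0],[0,0,0,0],[0,0,0,0]]]';  python3 go.py .697 -.028 .017 95
```

```text
t 13.5 turn -0.091 shift [ 39.02 -23.85   0.47] j6 0.75 gap 0.279 F [-0.   0.9 -1.4]
clock: 14.88
tool_pos: [0.6697, -0.0323, 0.1301]
eef_rot: [-3.141, 0.002, 0.086]
contact_force: [0.4, -0.4, -0.5]
finger_gap: 0.275
gripper_force: 31.8
t 14.88 turn -0.001 shift [ 2.79 -0.19 11.3 ] j6 1.38 gap 0.275 F [ 0.4 -0.4 -0.5]
```

```bash
python3 -m pendant '[[[2.8,-0.2,1,0],[0,0,4,0],[0,0,3.6,0],[0,0,1.8,0],[0,0,0.7,0],[0,0,0.2,0],[0,0,0,0]]]';python3 go.py .697 -.028 .0157 95; python3 -m pendant '[[[0,0,0,0],[0,0,0,0],[0,0,0,0],[0,0,0,0]]]' 0.45;  python3 -m pendant '[[[0,0,-2,0],[0,0,-4,0],[0,0,-4,0],[0,0,0,-0.065],[0,0,0,-0.065],[0,0,0,0]]]'; python3 go.py .4605 -.003 .11 102.3
```

```text
clock: 15.75
tool_pos: [0.6987, -0.0277, 0.0197]
eef_rot: [3.141, -0.002, 0.086]
contact_force: [-0.4, -0.3, -1.6]
finger_gap: 0.276
gripper_force: 31.8
t 15.75 turn -0.002 shift [-0.18  0.01  0.4 ] j6 1.39 gap 0.276 F [-0.4 -0.3 -1.6]
clock: 16.25
tool_pos: [0.6983, -0.0276, 0.0185]
eef_rot: [3.142, -0.0, 0.086]
contact_force: [-0.1, -0.1, -0.8]
finger_gap: 0.55
gripper_force: 0.0
clock: 17.0
tool_pos: [0.6984, -0.0276, 0.1199]
eef_rot: [3.141, -0.001, 0.215]
contact_force: [-0.1, -0.7, -0.7]
finger_gap: 0.553
gripper_force: 0.0
t 17.0 turn 0.001 shift [-22.72  -7.48   0.96] j6 1.26 gap 0.553 F [-0.1 -0.7 -0.7]
```

```bash
python3 -m pendant '[[[-4.5,-1.5,0,0],[-4.5,-1.5,0,0],[-4.5,-1.5,0,0],[-4.5,-1.5,0,0],[-4.6,-1.5,1,0],[0,0,0,0],[0,0,0,0]]]'; python3 go.py .4605 -.003 .0115 102.3
```

```text
clock: 17.88
tool_pos: [0.4624, -0.0029, 0.1095]
eef_rot: [3.141, -0.002, 0.215]
contact_force: [0.2, -0.7, 0.2]
finger_gap: 0.55
gripper_force: 0.0
t 17.88 turn 0.0 shift [-0.21 -0.04  9.8 ] j6 1.27 gap 0.55 F [ 0.2 -0.7  0.2]
```

```bash
python3 -m pendant '[[[-0.2,0,3,0],[0,0,3,0],[0,0,2.4,0],[0,0,1.4,0],[0,0,0,0]]]';python3 go.py .4605 -.003 .0115; python3 -m pendant '[[[0,0,0,0],[0,0,0,0],[0,0,0,0],[0,0,0,0],[0,0,0,0],[0,0,0,0]]]' 0.95 25;python3 -m pendant '[[[0,0,-1,0],[0,0,-3,0],[0,0,-4,0],[0,0,-4,0],[0,0,0,0]]]'; python3 go.py .638 -.033 .13 95
```

```text
clock: 18.5
tool_pos: [0.4597, -0.0033, 0.0101]
eef_rot: [-3.141, 0.001, 0.216]
contact_force: [-0.2, 1.2, 0.1]
finger_gap: 0.55
gripper_force: 0.0
t 18.5 turn 0 shift [ 0.08 -0.01 -0.14] j6 1.27 gap 0.55 F [-0.2  1.2  0.1]
clock: 19.25
tool_pos: [0.4598, -0.0032, 0.011]
eef_rot: [3.141, -0.001, 0.216]
contact_force: [-0.2, -0.1, 7.1]
finger_gap: 0.274
gripper_force: 25.0
clock: 19.88
tool_pos: [0.4607, -0.0033, 0.1334]
eef_rot: [3.14, -0.005, 0.216]
contact_force: [-0.1, -0.3, -1.0]
finger_gap: 0.277
gripper_force: 25.0
t 19.88 turn 0.129 shift [17.41  4.51  0.44] j6 1.27 gap 0.277 F [-0.1 -0.3 -1. ]
```

```bash
python3 -m pendant '[[[0,0,0,0.129],[4.35,1.12,0,0],[4.35,1.12,0,0],[4.35,1.12,0,0],[4.35,1.12,0,0],[0,0,0,0],[0,0,0,0]]]';  python3 go.py .638 -.033 .0155 95
```

```text
clock: 20.75
tool_pos: [0.6358, -0.0326, 0.1294]
eef_rot: [-3.141, 0.002, 0.087]
contact_force: [-0.2, -0.6, -0.4]
finger_gap: 0.274
gripper_force: 25.0
t 20.75 turn -0.0 shift [ 0.24  0.07 11.39] j6 1.38 gap 0.274 F [-0.2 -0.6 -0.4]
```

```bash
python3 -m pendant '[[[0.2,0.1,1,0],[0,0,4,0],[0,0,3.6,0],[0,0,1.8,0],[0,0,0.8,0],[0,0,0.3,0],[0,0,0,0]]]';python3 go.py .638 -.033 .0155 95; python3 -m pendant '[[[0,0,0,0],[0,0,0,0],[0,0,0,0],[0,0,0,0]]]' 0.45;  python3 -m pendant '[[[0,0,-2,0],[0,0,-4,0],[0,0,-4,0],[0,0,0,0]]]'
python3 - <<'E'
from h import *
for n in ('top','side'):
    f=r.grab_frame(n); save(f,n+'1.png')
    for t in ['knob_a','caster_a','foot']:
        for d in r.tip_of(f,t): print(n,t,round(d['p'],2),np.round(d['xyz'],3),np.round(proj(f,d['xyz'])))
f=cv2.imread('pics/side1.png')[50:330,120:420]; cv2.imwrite('pics/s1.png',cv2.resize(f,None,fx=2.1,fy=2.1,interpolation=cv2.INTER_CUBIC))
E
python3 go.py .443 .114 .11 90
```

```text
clock: 21.62
tool_pos: [0.6392, -0.0336, 0.0163]
eef_rot: [3.141, -0.001, 0.087]
contact_force: [0.6, -0.3, -0.6]
finger_gap: 0.275
gripper_force: 25.0
t 21.62 turn -0.0 shift [-0.12 -0.07  0.08] j6 1.37 gap 0.275 F [ 0.6 -0.3 -0.6]
clock: 22.12
tool_pos: [0.6388, -0.0336, 0.0155]
eef_rot: [3.142, -0.0, 0.087]
contact_force: [-0.2, -0.8, -0.2]
finger_gap: 0.548
gripper_force: 0.0
clock: 22.62
tool_pos: [0.6405, -0.0337, 0.1205]
eef_rot: [3.14, -0.007, 0.087]
contact_force: [-0.9, 0.3, -0.4]
finger_gap: 0.551
gripper_force: 0.0
top knob_a 0.53 [0.409 0.216 0.003] [198. 234.]
top knob_a 0.52 [ 0.443  0.117 -0.002] [234. 221.]
top caster_a 0.21 [ 0.607 -0.263  0.002] [368. 159.]
top foot 0.74 [0.337 0.395 0.005] [133. 262.]
side knob_a 0.8 [0.444 0.114 0.005] [272. 232.]
side knob_a 0.63 [ 0.411  0.214 -0.001] [276. 272.]
side caster_a 0.81 [ 0.644 -0.034  0.   ] [209. 172.]
side caster_a 0.79 [ 0.7   -0.024  0.003] [187. 170.]
side caster_a 0.75 [ 0.37  -0.034  0.   ] [315. 194.]
side foot 0.91 [0.34  0.396 0.002] [291. 359.]
side foot 0.7 [ 0.61  -0.26   0.004] [245. 121.]
t 23.02 turn 0.087 shift [-19.55 -14.75   0.5 ] j6 1.37 gap 0.546 F [ 0.2  0.7 -0.7]
```

View pics/s1.png

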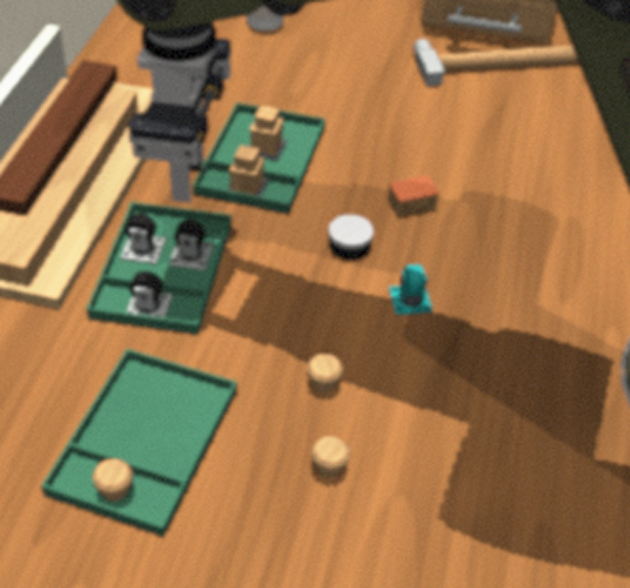

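The side crop shows the foot at (267,130) and both casters at (142,240) and (190,245), all upright in their empty bays. The knobs are next.

```bash
python3 go.py .4435 .1145 .11 95; python3 -m pendant '[[[-3.6,-3.3,0,0],[-3.6,-3.3,0,0],[-3.6,-3.3,0,0],[-3.7,-3.3,0.5,0],[-3.7,-3.3,0.5,0],[0,0,0,0],[0,0,0,0]]]' 0.35; python3 go.py .4435 .1145 .006 95
```

```text
t 23.02 turn -0.0 shift [-18.14 -16.45   0.5 ] j6 1.37 gap 0.546 F [ 0.2  0.7 -0.7]
clock: 23.9
tool_pos: [0.4438, 0.1149, 0.1057]
eef_rot: [3.142, -0.001, 0.087]
contact_force: [0.5, -0.6, 0.7]
finger_gap: 0.651
gripper_force: 0.0
t 23.9 turn -0.0 shift [-0.04  0.04  9.97] j6 1.66 gap 0.651 F [ 0.5 -0.6  0.7]
```

```bash
python3 -m pendant '[[[0,0,3,0],[0,0,3,0],[0,0,2.5,0],[0,0,1.3,0],[0,0,0,0]]]';python3 go.py .4435 .1145 .006; python3 -m pendant '[[[0,0,0,0],[0,0,0,0],[0,0,0,0],[0,0,0,0],[0,0,0,0],[0,0,0,0]]]' 0.9 20;python3 -m pendant '[[[0,0,-1,0],[0,0,-3,0],[0,0,-4,0],[0,0,-4,0],[0,0,0,0]]]'; python3 go.py .6245 .208 .13 95
```

```text
clock: 24.52
tool_pos: [0.4433, 0.1146, 0.007]
eef_rot: [3.141, 0.001, 0.086]
contact_force: [0.7, -0.7, 0.1]
finger_gap: 0.649
gripper_force: 0.0
t 24.52 turn 0 shift [0.02 0.01 0.1 ] j6 1.66 gap 0.649 F [ 0.7 -0.7  0.1]
clock: 25.28
tool_pos: [0.4435, 0.1151, 0.008]
eef_rot: [-3.142, -0.001, 0.087]
contact_force: [-1.2, -0.7, 7.0]
finger_gap: 0.388
gripper_force: 20.0
clock: 25.9
tool_pos: [0.4444, 0.1153, 0.1305]
eef_rot: [-3.141, -0.005, 0.087]
contact_force: [-0.1, 0.8, -1.5]
finger_gap: 0.387
gripper_force: 20.0
t 25.9 turn -0.0 shift [18.75 -7.66  0.15] j6 1.66 gap 0.387 F [-0.1  0.8 -1.5]
```

```bash
python3 -m pendant '[[[3.75,-1.53,0,0],[3.75,-1.53,0,0],[3.75,-1.53,0,0],[3.75,-1.53,0,0],[3.75,-1.53,0,0],[0,0,0,0],[0,0,0,0]]]'; python3 go.py .6245 .208 .012 95
python3 - <<'E'
from h import *
f=r.grab_frame('side'); s=r.read_state(); u,v=map(int,proj(f,s['tool_pos'])); print(u,v)
c=f['color'][max(0,v-60):v+60,max(0,u-70):u+70,::-1]; cv2.imwrite('pics/k1.png',cv2.resize(c,None,fx=4,fy=4,interpolation=cv2.INTER_CUBIC))
E
```

```text
clock: 26.78
tool_pos: [0.6225, 0.2072, 0.1265]
eef_rot: [3.141, 0.002, 0.087]
contact_force: [0.0, 0.2, 0.5]
finger_gap: 0.389
gripper_force: 20.0
t 26.77 turn -0.0 shift [ 0.23 -0.07 11.44] j6 1.75 gap 0.389 F [0.  0.2 0.5]
178 209
```

View pics/k1.png

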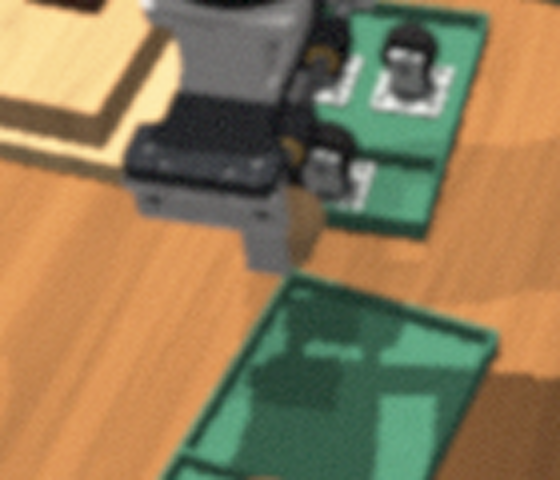

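```bash
python3 -m pendant '[[[0.2,-0.1,1,0],[0,0,4,0],[0,0,3.6,0],[0,0,1.8,0],[0,0,0.8,0],[0,0,0.3,0],[0,0,0,0],[0,0,0,0]]]';python3 go.py .6245 .208 .012 95; python3 -m pendant '[[[0,0,0,0],[0,0,0,0],[0,0,0,0],[0,0,0,0]]]' 0.35;  python3 -m pendant '[[[0,0,-2,0],[0,0,-4,0],[0,0,-4,0],[0,0,0,0]]]'; python3 go.py .41 .2165 .11 95
```

```text
clock: 27.82
tool_pos: [0.6256, 0.2088, 0.0133]
eef_rot: [-3.141, -0.001, 0.087]
contact_force: [0.5, 0.4, -1.7]
finger_gap: 0.391
gripper_force: 20.0
t 27.82 turn -0.0 shift [-0.12  0.07  0.13] j6 1.75 gap 0.391 F [ 0.5  0.4 -1.7]
clock: 28.32
tool_pos: [0.6252, 0.2087, 0.0125]
eef_rot: [3.142, 0.0, 0.087]
contact_force: [-0.3, 0.9, 0.3]
finger_gap: 0.65
gripper_force: 0.0
clock: 28.82
tool_pos: [0.6269, 0.2091, 0.1176]
eef_rot: [-3.14, -0.007, 0.087]
contact_force: [-0.5, 1.7, -0.8]
finger_gap: 0.651
gripper_force: 0.0
t 28.82 turn -0.0 shift [-21.54  -2.62   0.61] j6 1.75 gap 0.651 F [-0.5  1.7 -0.8]
```

```bash
python3 -m pendant '[[[-4.3,-0.52,0,0],[-4.3,-0.52,0,0],[-4.3,-0.52,0,0],[-4.3,-0.52,0.3,0],[-4.3,-0.52,0.3,0],[0,0,0,0],[0,0,0,0]]]'; python3 go.py .41 .2165 .006 95
python3 - <<'E'
from h import *
f=r.grab_frame('top')
for d in r.tip_of(f,'knob_a'): print(round(d['p'],2),np.round(d['xyz'],3))
f=r.grab_frame('side')
for d in r.tip_of(f,'knob_a'): print(round(d['p'],2),np.round(d['xyz'],3))
c=f['color'][200:310,110:320,::-1]; cv2.imwrite('pics/k2.png',cv2.resize(c,None,fx=3.5,fy=3.5,interpolation=cv2.INTER_CUBIC))
E
```

```text
clock: 29.7
tool_pos: [0.4094, 0.2161, 0.1069]
eef_rot: [-3.141, -0.001, 0.087]
contact_force: [0.0, 0.5, -0.2]
finger_gap: 0.651
gripper_force: 0.0
t 29.7 turn -0.0 shift [ 0.06 -0.03 10.09] j6 1.89 gap 0.651 F [ 0.   0.5 -0.2]
0.53 [ 0.627  0.211 -0.   ]
0.75 [ 0.411  0.218 -0.001]
0.48 [0.624 0.208 0.005]
0.48 [ 0.596  0.211 -0.003]
```

View pics/k2.png

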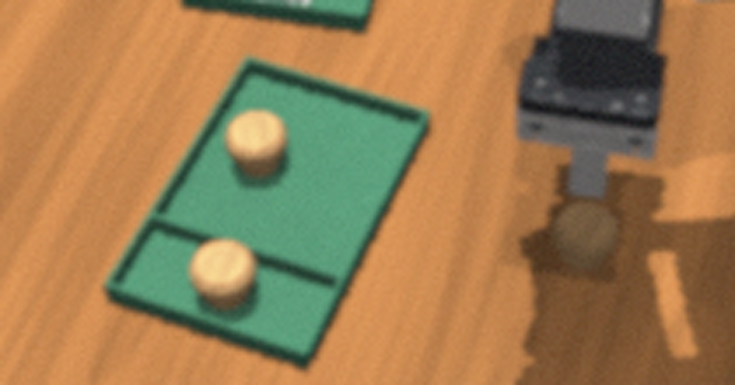

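The first knob stands upright in the bay at (257,145), and the last one at (585,232) is under the gripper.

```bash
python3 -m pendant '[[[0,0,3,0],[0,0,3,0],[0,0,2.5,0],[0,0,1.5,0],[0,0,0,0]]]';python3 go.py .41 .2165 .006; python3 -m pendant '[[[0,0,0,0],[0,0,0,0],[0,0,0,0],[0,0,0,0],[0,0,0,0],[0,0,0,0]]]' 0.9 20;python3 -m pendant '[[[0,0,-1,0],[0,0,-3,0],[0,0,-4,0],[0,0,-4,0],[0,0,0,0]]]'; python3 go.py .569 .213 .13 95
```

```text
clock: 30.52
tool_pos: [0.4086, 0.2157, 0.0058]
eef_rot: [3.141, 0.002, 0.087]
contact_force: [-0.0, -0.1, 0.2]
finger_gap: 0.65
gripper_force: 0.0
t 30.52 turn 0 shift [ 0.15 -0.07 -0.02] j6 1.89 gap 0.65 F [-0.  -0.1  0.2]
clock: 31.28
tool_pos: [0.4091, 0.2161, 0.007]
eef_rot: [-3.141, -0.001, 0.087]
contact_force: [-0.5, -0.2, 7.2]
finger_gap: 0.388
gripper_force: 20.0
clock: 31.9
tool_pos: [0.4099, 0.2164, 0.1295]
eef_rot: [-3.14, -0.005, 0.087]
contact_force: [-0.1, -0.4, -0.1]
finger_gap: 0.388
gripper_force: 20.0
t 31.9 turn -0.0 shift [15.82  1.73  0.02] j6 1.89 gap 0.388 F [-0.1 -0.4 -0.1]
```

```bash
python3 -m pendant '[[[4,0.4,0,0],[4,0.45,0,0],[4,0.45,0,0],[3.8,0.4,0,0],[0,0,0,0],[0,0,0,0],[0,0,0,0]]]'; python3 go.py .569 .213 .011 95
```

```text
clock: 32.78
tool_pos: [0.5669, 0.2129, 0.1264]
eef_rot: [3.142, 0.0, 0.087]
contact_force: [0.3, 0.7, -0.6]
finger_gap: 0.39
gripper_force: 20.0
t 32.77 turn 0.0 shift [ 0.22  0.   11.54] j6 1.78 gap 0.39 F [ 0.3  0.7 -0.6]
```

```bash
python3 -m pendant '[[[0,0,1,0],[0,0,4,0],[0,0,3.6,0],[0,0,1.8,0],[0,0,0.8,0],[0,0,0.35,0],[0,0,0,0],[0,0,0,0]]]';python3 go.py .569 .213 .011 95; python3 -m pendant '[[[0,0,0,0],[0,0,0,0],[0,0,0,0],[0,0,0,0]]]' 0.35;  python3 -m pendant '[[[0,0,-2,0],[0,0,-4,0],[0,0,-4,0],[-5,0,-3,0],[-5,0,-3,0],[-5,0,0,0],[-5,0,0,0],[0,0,0,0],[0,0,0,0]]]'
python3 - <<'E'
from h import *
f=r.grab_frame('side')
for t in ['knob_a','caster_a','foot','wax_tin','sanding_block']:
    for d in r.tip_of(f,t): print(t,round(d['p'],2),np.round(d['xyz'],3))
c=f['color'][80:310,110:350,::-1]; cv2.imwrite('pics/end.png',cv2.resize(c,None,fx=2.6,fy=2.6,interpolation=cv2.INTER_CUBIC))
E
```

```text
clock: 33.78
tool_pos: [0.5681, 0.2128, 0.0118]
eef_rot: [-3.141, -0.001, 0.087]
contact_force: [-0.8, 0.8, 0.4]
finger_gap: 0.392
gripper_force: 20.0
t 33.77 turn -0.0 shift [ 0.1  -0.01  0.08] j6 1.78 gap 0.392 F [-0.8  0.8  0.4]
clock: 34.28
tool_pos: [0.5677, 0.2127, 0.011]
eef_rot: [-3.142, -0.0, 0.087]
contact_force: [-0.1, 0.5, 0.9]
finger_gap: 0.646
gripper_force: 0.0
clock: 35.4
tool_pos: [0.3692, 0.1956, 0.1722]
eef_rot: [-3.141, -0.002, 0.087]
contact_force: [-0.2, -1.2, 0.4]
finger_gap: 0.648
gripper_force: 0.0
knob_a 0.81 [0.568 0.211 0.004]
knob_a 0.57 [0.627 0.209 0.007]
caster_a 0.86 [ 0.702 -0.025  0.003]
caster_a 0.59 [ 0.637 -0.033  0.001]
caster_a 0.26 [0.622 0.209 0.009]
foot 0.88 [0.341 0.394 0.   ]
foot 0.81 [ 0.609 -0.261  0.005]
wax_tin 0.83 [ 0.461 -0.108  0.003]
```

View pics/end.png

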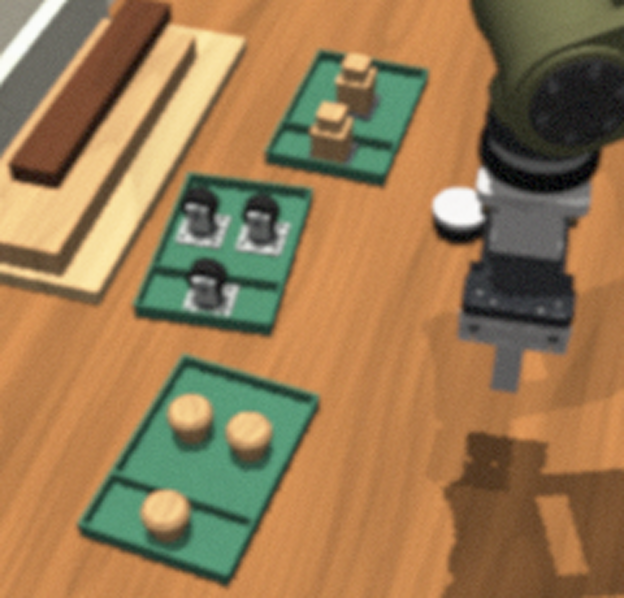

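All five fittings stand upright in their bays: knobs at (190,418) and (248,435), casters at (203,215) and (263,222), foot at (356,85). The tin hasn't moved, and the gripper is clear.

```bash
python3 -c "
from cell import r
print(r.sign_off())"
```

```text
the job is handed in; nothing more can be done
None
```

I handed the job in at about 35 s: the last picture shows both knobs, both casters and the foot upright in their own trays' empty bays and the wax tin in place; the arm hid the sanding block there, but it looked unmoved earlier and I didn't work near it after that.

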